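# Sort the purple-capped sample jars into their colour trays

### The arm

A 7-joint arm with a two-finger parallel gripper is mounted at the origin on the work surface. World frame = base frame: x ahead of the robot, y to its left, z up, the work surface at z = 0. Lengths are in m, angles in rad, forces in N, time in s.
With the tool pointing down it reaches from about 0.375 to 0.925 m from the base axis. Payload 3.1 kg.
Tool frame: the origin (TCP) lies at the very end of the fingers, on their centre line; the grasp point (between the pads) lies 19 mm behind it; z points along the fingers, y is the line along which they close (so a half turn about z gives the same grasp; the last joint's range is limited). The gripper opens to 85 mm and grips with 20 to 120 N. Pads are 22 mm wide; open, the fingers measure 114 mm over their backs; the gripper's body (76 mm by 85 mm) begins 54 mm behind the grasp point. The pads swing forward as they close: fully open they stand 13 mm farther back than shut.
Start: joints at [1.095, 0.383, 0.044, 1.598, -0.018, 1.161, -0.05], TCP at [0.24, -0.604, 0.231] pointing down, gripper open.
Joint ranges: [-2.61, 2.61], [-0.41, 2.15], [-1.48, 1.57], [0, 2.5], [-1.57, 4.71], [0.05, 1.97], [-2.85, 2.85]. Speed limits (rad/s): [2.79, 2.79, 3.14, 3.14, 3.14, 3.14, 3.14].

### API

Orientations are given as a rotation vector (axis times angle).
In Python, from workcell import robot gives the robot as it stands.
- The arm moves only by the tool drive_tool, never from a script. Its argument "motion" is a list of rows, each a list of 7 numbers: the shift along the world's x, y, z in parts of the range, where 1.0 means 0.8 m, then the turn, a rotation vector about the world's x, y, z in parts of the range, where 1.0 means 60 degrees, then the opening, from 0 (shut) to 1 (fully open). A call has 1 to 8 rows; each row is the pose to reach, as a shift and turn from the pose commanded when the call began; what a row does not reach only later rows make up. A row lasts 1/8 s, in which the tool goes at most 62.5 mm and 10.7 degrees, less where a joint would pass 70% of its speed; a pose out of reach is approached as far as the arm can. No shift or turn number may pass 1 either way. A call with a gripper value outside its range is refused whole. The fingers move at their own pace and stop on an object; the grip force is fixed at half the most. Time passes only in rows, so rows that repeat a pose let the fingers close. It gives the time, the measured TCP pose, the force, the opening and the grip force at its end, in the units of the state.
- robot.read_state(): the state, without advancing time (a new reading comes with each control period).
- robot.snapshot(name): name is "scene" or "top" or "wrist"; returns a dict with "img" (480x640x3 uint8, blue, green, red), "depth" (480x640 float32, m along the optical axis (not along the pixel's ray), 0 where there is no reading), "fx", "fy", "cx", "cy" (pixels), "rvec" (rotation vector, rad) and "tvec" (3), from world to camera coordinates, as OpenCV has them; the wrist camera has in their place "T_tool_cam" (4x4, takes a point from camera to tool coordinates, whose origin is the TCP and whose axes are the flange's). Camera axes: x right, y down, z forward; pixel columns grow to the right and rows downward; lengths in m; the calibration is good to about 2 mm. The wrist camera is an equidistant fisheye: a pixel r from the principal point sees the ray r / f radians off the axis. A picture is of the moment at which its call begins: read the wrist's pose just before it.
- robot.job_done(): hands the job in; it is judged then, once.
The state is a dict: "clock": time; "joint_positions": joint angles; "qd": joint speeds; "joint_torque": joint torques, N m; "tcp_pos": TCP position; "eef_rot": TCP orientation; "ft_force": force on the tool from outside, world axes, zero at the start; "ft_torque": the same for the moment, N m; "gripper_width": finger opening in m; "gripper_force": force on a finger pad.
Only numpy, scipy, OpenCV 4.12 (cv2) and the standard library are available. Lean on these libraries where they do the work, as an engineer would, in place of code of your own. Each camera call takes 0.05 s, during which the arm holds its last target. There are 200 camera calls.

### The job

Put each of the four purple-capped sample jars into the small square tray of the same colour as the sticker on its cap (orange, blue, green, white), standing upright on the tray's floor, and never let a jar tip over. Leave the two red-capped jars where they stand.

Things in the scene. Friction and masses are not known exactly. Their poses are not given: they have to be found in the camera images.
- purple_jar_orange: loose closed white sample jar with a purple ribbed screw cap, to be sorted; a round orange sticker 28 mm across on top of the cap and a band of the same colour round the body. Round, 60 mm tall standing upright: body 38 mm across up to 44 mm, cap 40 mm across from 44 mm to 60 mm. About 60 g. Origin: centre of its underside; z up along the jar.
- purple_jar_blue: loose closed white sample jar with a purple ribbed screw cap, to be sorted; a round light blue sticker 28 mm across on top of the cap and a band of the same colour round the body. Round, 60 mm tall standing upright: body 38 mm across up to 44 mm, cap 40 mm across from 44 mm to 60 mm. About 60 g. Origin: centre of its underside; z up along the jar.
- purple_jar_green: loose closed white sample jar with a purple ribbed screw cap, to be sorted; a round green sticker 28 mm across on top of the cap and a band of the same colour round the body. Round, 60 mm tall standing upright: body 38 mm across up to 44 mm, cap 40 mm across from 44 mm to 60 mm. About 60 g. Origin: centre of its underside; z up along the jar.
- purple_jar_white: loose closed white sample jar with a purple ribbed screw cap, to be sorted; a round white sticker 28 mm across on top of the cap and a band of the same colour round the body. Round, 60 mm tall standing upright: body 38 mm across up to 44 mm, cap 40 mm across from 44 mm to 60 mm. About 60 g. Origin: centre of its underside; z up along the jar.
- red_jar_blue: loose closed white sample jar with a red ribbed screw cap, not part of the job, must stay where it stands; a round light blue sticker 28 mm across on top of the cap and a band of the same colour round the body. Round, 60 mm tall standing upright: body 38 mm across up to 44 mm, cap 40 mm across from 44 mm to 60 mm. About 60 g. Origin: centre of its underside; z up along the jar.
- red_jar_green: loose closed white sample jar with a red ribbed screw cap, not part of the job, must stay where it stands; a round green sticker 28 mm across on top of the cap and a band of the same colour round the body. Round, 60 mm tall standing upright: body 38 mm across up to 44 mm, cap 40 mm across from 44 mm to 60 mm. About 60 g. Origin: centre of its underside; z up along the jar.
- tray_orange: shallow open square orange tray fixed to the desk, 78 x 78 mm outside, 20 mm high, walls 4 mm, inside 70 x 70 mm, floor 4 mm thick; holds one jar. Origin: centre of its underside, on the desk; x and y along its sides, z up.
- tray_blue: shallow open square light blue tray fixed to the desk, 78 x 78 mm outside, 20 mm high, walls 4 mm, inside 70 x 70 mm, floor 4 mm thick; holds one jar. Origin: centre of its underside, on the desk; x and y along its sides, z up.
- tray_green: shallow open square green tray fixed to the desk, 78 x 78 mm outside, 20 mm high, walls 4 mm, inside 70 x 70 mm, floor 4 mm thick; holds one jar. Origin: centre of its underside, on the desk; x and y along its sides, z up.
- tray_white: shallow open square white tray fixed to the desk, 78 x 78 mm outside, 20 mm high, walls 4 mm, inside 70 x 70 mm, floor 4 mm thick; holds one jar. Origin: centre of its underside, on the desk; x and y along its sides, z up.
Not all that is in view belongs to the job. What is shaped like the tray_green but black is not meant.

How it is judged:
At the end, for the whole second after the job is handed in: Each purple-capped jar stands upright (0.1 rad), released and at rest on the floor (within 5 mm) of the tray of its sticker's colour, its centre within 19 mm of the tray's along each side; both red-capped jars are upright and within 20 mm of their starts (x of purple_jar_orange in the frame of tray_orange between -0.019 and 0.019 m and y of purple_jar_orange in the frame of tray_orange between -0.019 and 0.019 m and z of purple_jar_orange in the frame of tray_orange between 0 and 0.009 m and angle between each of purple_jar_orange, purple_jar_blue, purple_jar_green, purple_jar_white, red_jar_blue, red_jar_green's own z axis and vertical below 0.1 rad and linear speed of each of purple_jar_orange, purple_jar_blue, purple_jar_green, purple_jar_white below 0.02 m/s and angular speed of each of purple_jar_orange, purple_jar_blue, purple_jar_green, purple_jar_white below 0.3 rad/s and x of purple_jar_blue in the frame of tray_blue between -0.019 and 0.019 m and y of purple_jar_blue in the frame of tray_blue between -0.019 and 0.019 m and z of purple_jar_blue in the frame of tray_blue between 0 and 0.009 m and x of purple_jar_green in the frame of tray_green between -0.019 and 0.019 m and y of purple_jar_green in the frame of tray_green between -0.019 and 0.019 m and z of purple_jar_green in the frame of tray_green between 0 and 0.009 m and x of purple_jar_white in the frame of tray_white between -0.019 and 0.019 m and y of purple_jar_white in the frame of tray_white between -0.019 and 0.019 m and z of purple_jar_white in the frame of tray_white between 0 and 0.009 m and distance of each of red_jar_blue, red_jar_green from where it was at the start of the episode below 0.02 m); the robot touches nothing.
It fails at once if a jar is tipped over (more than 0.7 rad) (angle between any of purple_jar_orange, purple_jar_blue, purple_jar_green, purple_jar_white, red_jar_blue, red_jar_green's own z axis and vertical above 0.7 rad).
It fails at once if a red-capped jar is moved more than 20 mm (distance of any of red_jar_blue, red_jar_green from where it was at the start of the episode above 0.02 m).
It also fails if it takes over 102 s, if anything falls off the work surface, if the arm or the gripper's body presses on something with over 40 N, if the wrist force passes 120 N, or if a joint passes its speed limit or range.

## Working session

There is one attempt and no reset: what is moved stays moved. The work goes in short steps, Python scripts to look and compute and a tool call to move; the robot and the scene stay as the last step left them, time stands still between calls to the robot, and variables do not carry over. Pictures are saved under pics/ and viewed, at most 14 in all, crops included, and the job is handed in when it is done.

Besides the shell and the picture viewer there is one more tool, called as name(argument=value, ...), one argument or row to a line, values as JSON. drive_tool: Moves the arm, as the interface text tells. Its arguments: {"type":"object","properties":{"motion":{"type":"array"}},"required":["motion"]}

```bash
mkdir -p pics
cat > h.py <<'E'
import numpy as np, cv2
from workcell import robot
def P(s): 
    R=cv2.Rodrigues(np.array(s["rvec"],float))[0]; t=np.array(s["tvec"],float).ravel(); return R,t
def ray(s,u,v,z):
    R,t=P(s); C=-R.T@t; d=R.T@np.array([(u-s["cx"])/s["fx"],(v-s["cy"])/s["fy"],1.]); return C+d*(z-C[2])/d[2]
def pt(s,u,v):
    R,t=P(s); d=s["depth"][int(round(v)),int(round(u))]
    return R.T@(np.array([(u-s["cx"])/s["fx"]*d,(v-s["cy"])/s["fy"]*d,d])-t)
E
python3 - <<'E'
from h import *
import pickle
for n in("scene","top"):
    s=robot.snapshot(n); cv2.imwrite(f"pics/{n}0.png",s["img"]); pickle.dump(s,open(n+".pkl","wb"))
    R,t=P(s); print(n,-R.T@t,s["fx"],R[2])
st=robot.read_state(); print(st["clock"],st["tcp_pos"],st["eef_rot"],st["gripper_width"])
E
```

```text
scene [0.86548329 0.43774565 0.73653743] 435.20894442781594 [-0.37808807 -0.42742971 -0.82119015]
top [0.43957949 0.04679703 1.17238621] 574.1147385001402 [ 0.1067212   0.00232878 -0.99428626]
0.1 [ 0.23947503 -0.60335366  0.23000258] [-3.08336111e+00 -5.89763187e-01  9.15177464e-04] 0.08509731473347103
```

View pics/scene0.png

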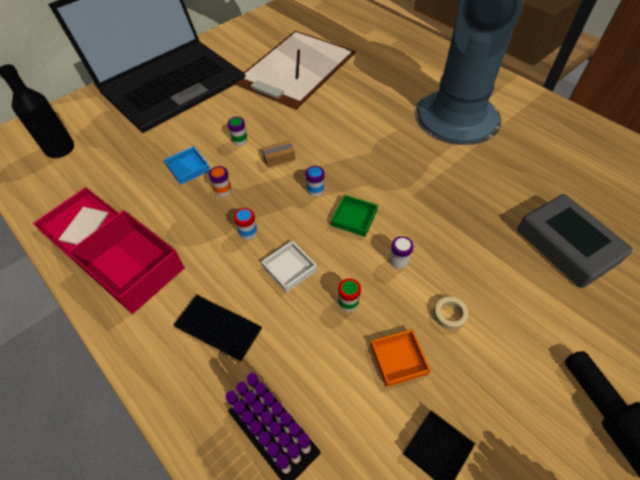

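View pics/top0.png

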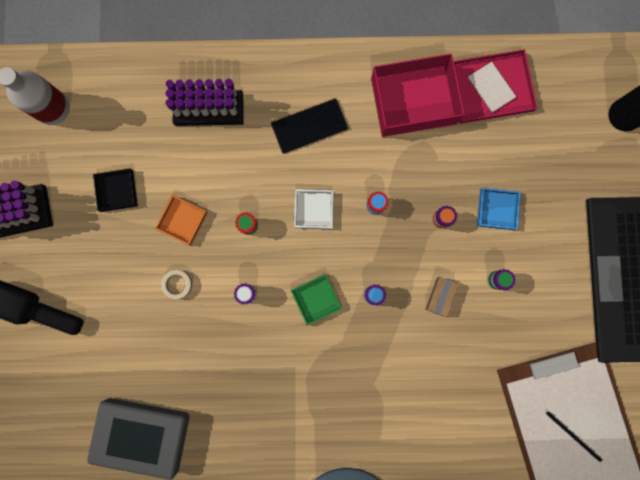

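Top-view candidates:
- Jars to sort: purple/orange (446,216), purple/blue (375,295), purple/green (503,280) and purple/white (245,294).
- Lookalikes to leave alone: red/blue (378,203), red/green (246,223), and the purple vial racks at (200,95) and (20,205).
- Trays: orange (183,220), blue (500,209), green (317,299) and white (314,209). The black tray at (115,190) is a decoy.

In the scene view the same jars are at (219,173), (315,173), (236,124) and (402,243), with the red ones at (245,215) and (349,288).

```bash
cat > m.py <<'E'
from h import *
import pickle
S={n:pickle.load(open(n+".pkl","rb")) for n in("scene","top")}
seeds={'Jo':((219,173),(446,216)),'Jb':((315,173),(375,295)),'Jg':((236,124),(505,280)),'Jw':((402,243),(245,294)),'Rb':((245,215),(378,203)),'Rg':((349,288),(246,223)),
'To':((400,357),(183,220)),'Tb':((187,164),(500,209)),'Tg':((354,215),(317,299)),'Tw':((289,265),(314,209))}
def blob(s,p,tol=28):
    lab=cv2.cvtColor(s["img"],cv2.COLOR_BGR2LAB).astype(float)
    c=np.median(lab[p[1]-1:p[1]+2,p[0]-1:p[0]+2].reshape(-1,3),0)
    d=np.hypot(lab[...,1]-c[1],lab[...,2]-c[2]); w=abs(c[1]-128)+abs(c[2]-128)
    m=((d<(14 if w<25 else tol))&((lab[...,0]>90) if w<25 else True)).astype(np.uint8)
    n,L,st,ce=cv2.connectedComponentsWithStats(m,connectivity=4)
    k=L[p[1],p[0]]; return (L==k).astype(np.uint8),ce[k],st[k]
def line(s,u,v):
    a=ray(s,u,v,0.);b=ray(s,u,v,.1); return a,(b-a)/np.linalg.norm(b-a)
def tri(u,v):
    A=np.zeros((3,3));b=np.zeros(3)
    for n,q in(("scene",u),("top",v)):
        a,d=line(S[n],*q);M=np.eye(3)-np.outer(d,d);A+=M;b+=M@a
    return np.linalg.solve(A,b)
if __name__=="__main__":
  vis=S["top"]["img"].copy()
  for k,(a,b) in seeds.items():
    ma,ca,sa=blob(S["scene"],a); mb,cb,sb=blob(S["top"],b)
    cs=cv2.findContours(mb,0,2)[0]; c=max(cs,key=cv2.contourArea); r=cv2.minAreaRect(c)
    cv2.drawContours(vis,[cv2.boxPoints(r).astype(int)],0,(255,0,255),1)
    X=tri(ca,cb); z=.02 if k[0]=='T' else .06
    dz=pt(S["top"],*cb)[2]
    print(k,"areas",sa[4],sb[4],"tri",X.round(4),"depthz",dz.round(4),"plane top",ray(S["top"],*(r[0] if k[0]=='T' else cb),z)[:2].round(4),"scene",ray(S["scene"],*ca,z)[:2].round(4))
    if k[0]=='T':
        q=np.array([ray(S["top"],*p,z)[:2] for p in cv2.boxPoints(r)]); e=np.diff(q,axis=0)
        print("   sides",np.linalg.norm(e,axis=1).round(4),"yaw",np.degrees(np.arctan2(e[0,1],e[0,0])).round(1)%90, "c",q.mean(0).round(4))
  cv2.imwrite("pics/crop.png",cv2.resize(vis[160:340,140:540],None,fx=2,fy=2,interpolation=2))
E
python3 m.py
```

```text
Jo areas 91 158 tri [ 0.5883 -0.204   0.0613] depthz 0.0599 plane top [ 0.5885 -0.2044] scene [ 0.5877 -0.2051]
Jb areas 118 199 tri [ 0.4373 -0.0603  0.0623] depthz 0.059 plane top [ 0.4373 -0.0605] scene [ 0.4358 -0.062 ]
Jg areas 63 147 tri [ 0.4617 -0.3109  0.0613] depthz 0.0588 plane top [ 0.4619 -0.3114] scene [ 0.4608 -0.3122]
Jw areas 134 160 tri [0.4444 0.1927 0.0632] depthz 0.0601 plane top [0.4445 0.1931] scene [0.4424 0.1916]
Rb areas 116 151 tri [ 0.619  -0.0708  0.0622] depthz 0.0591 plane top [ 0.6197 -0.0713] scene [ 0.618  -0.0722]
Rg areas 148 140 tri [0.5826 0.1897 0.0631] depthz 0.0605 plane top [0.5832 0.1899] scene [0.5811 0.1888]
To areas 2052 1593 tri [0.5963 0.3271 0.0143] depthz 0.0038 plane top [0.5957 0.3262] scene [0.5986 0.3277]
   sides [0.0801 0.0838 0.0798] yaw 64.7 c [0.5958 0.3262]
Tb areas 981 1584 tri [ 0.6063 -0.3216  0.0106] depthz 0.0024 plane top [ 0.6058 -0.3194] scene [ 0.6092 -0.3112]
   sides [0.0797 0.0835 0.0797] yaw 81.5 c [ 0.6059 -0.3194]
Tg areas 1267 1552 tri [0.4305 0.0547 0.0127] depthz 1.1724 plane top [0.4306 0.0547] scene [0.4348 0.0586]
   sides [0.0786 0.0789 0.0781] yaw 24.0 c [0.4308 0.0547]
Tw areas 1667 1581 tri [0.6134 0.0557 0.0125] depthz 0.0089 plane top [0.6126 0.0554] scene [0.6157 0.0599]
   sides [0.0818 0.081  0.0818] yaw 87.3 c [0.6128 0.0554]
```

View pics/crop.png

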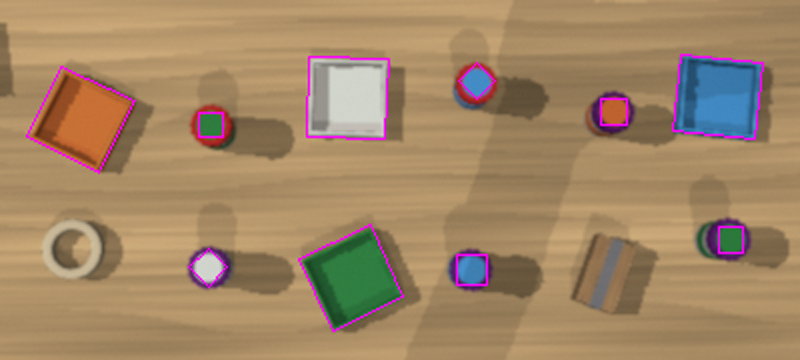

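The crop confirms the jars and trays: the rectangles fit the trays, and the purple caps carry the expected stickers. Both views put the cap tops at about 60 mm. I start with the green jar, approaching level because of the laptop.

Units first: shifts go in shares of 0.8 m and turns go in shares of 60 degrees. So 29.2 cm / 80 = 0.365, 24.5 cm / 80 = 0.3063.

drive_tool(
  motion=[
    [0.045, 0.06, 0, 0, 0, 0, 1],
    [0.0925, 0.1225, 0, 0, 0, 0, 1],
    [0.14, 0.185, 0, 0, 0, 0, 1],
    [0.1875, 0.2463, -0.025, 0, 0, 0, 1],
    [0.2325, 0.3063, -0.0625, 0, 0, 0, 1],
    [0.2775, 0.365, -0.1125, 0, 0, 0, 1],
    [0.2775, 0.365, -0.1375, 0, 0, 0, 1],
    [0.2775, 0.365, -0.1375, 0, 0, 0, 1],
  ],
)

```text
clock: 1.1
tcp_pos: [0.4603, -0.3087, 0.1183]
eef_rot: [-3.079, -0.595, 0.008]
ft_force: [0.4, -0.4, -0.4]
gripper_width: 0.0854
gripper_force: 0.0
```

```bash
cat > w.py <<'E'
from h import *
import sys
def wr(z, name=None):
    st=robot.read_state(); s=robot.snapshot("wrist")
    if name: cv2.imwrite(name,s["img"])
    R=cv2.Rodrigues(np.array(st["eef_rot"],float))[0]; T=np.array(s["T_tool_cam"]); p=np.array(st["tcp_pos"])
    def f(u,v,z):
        x,y=(u-s["cx"])/s["fx"],(v-s["cy"])/s["fy"]; r=np.hypot(x,y)
        d=R@T[:3,:3]@np.array([np.sin(r)*x/r,np.sin(r)*y/r,np.cos(r)]); C=R@T[:3,3]+p
        return C+d*(z-C[2])/d[2]
    return st,s,f
E
python3 - <<'E'
from w import *
st,s,f=wr(.06,"pics/w1.png")
g=cv2.inRange(cv2.cvtColor(s["img"],cv2.COLOR_BGR2HSV),(45,80,40),(80,255,255))
n,L,S,c=cv2.connectedComponentsWithStats(g)
for i in range(1,n):
    if S[i,4]>150: print(S[i],c[i].round(1),f(*c[i],.06).round(4))
print(st["tcp_pos"],st["clock"])
E
```

```text
[304 214  52  22 294] [329.5 220.3] [ 0.4856 -0.3014  0.06  ]
[ 308  242   47   44 1652] [331.2 263.7] [ 0.4618 -0.3122  0.06  ]
[ 0.46033019 -0.30874845  0.11827741] 1.1
```

View pics/w1.png

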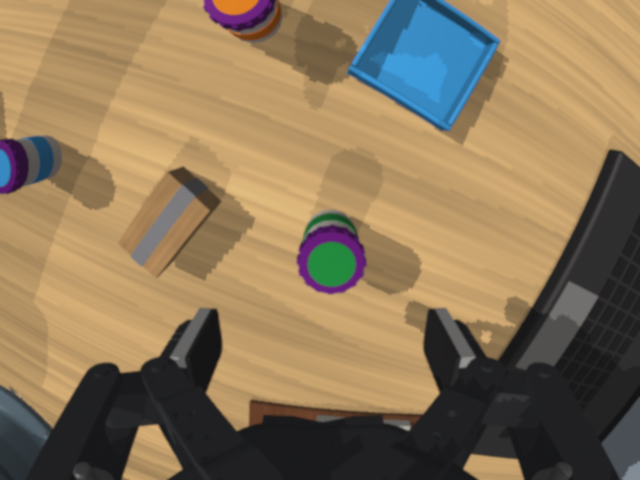

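The wrist view shows the green jar at (331,264), centred between the fingers. It gives (0.4618, −0.3122), in agreement with the other cameras. The left finger clears the block.

Converted, -9 cm / 80 = -0.1125, -8 cm / 80 = -0.1.

drive_tool(
  motion=[
    [0, 0, -0.0375, 0, 0, 0, 1],
    [0, 0, -0.075, 0, 0, 0, 1],
    [0, 0, -0.1, 0, 0, 0, 1],
    [0, 0, -0.1125, 0, 0, 0, 1],
    [0, 0, -0.1125, 0, 0, 0, 1],
    [0, 0, -0.1125, 0, 0, 0, 0],
    [0, 0, -0.1125, 0, 0, 0, 0],
    [0, 0, -0.1125, 0, 0, 0, 0],
  ],
)

```text
clock: 2.15
tcp_pos: [0.4626, -0.3126, 0.0324]
eef_rot: [3.084, 0.59, 0.002]
ft_force: [-0.3, 0.3, 2.4]
gripper_width: 0.038
gripper_force: 59.7
```

Converted, 2 cm / 80 = 0.025, 1 cm / 80 = 0.0125.

drive_tool(
  motion=[
    [0, 0, 0, 0, 0, 0, 0],
    [0, 0, 0, 0, 0, 0, 0],
    [0, 0, 0, 0, 0, 0, 0],
    [0, 0, 0.0125, 0, 0, 0, 0],
    [0, 0, 0.025, 0, 0, 0, 0],
    [0, 0, 0.025, 0, 0, 0, 0],
  ],
)

```text
clock: 2.9
tcp_pos: [0.4625, -0.3125, 0.0523]
eef_rot: [3.084, 0.59, 0.003]
ft_force: [1.1, -0.4, -1.2]
gripper_width: 0.0383
gripper_force: 60.2
```

Gripped. Now lift it and carry it to the green tray.

Converted, 28 cm / 80 = 0.35, 23 cm / 80 = 0.2875.

drive_tool(
  motion=[
    [0, 0, 0.05, 0, 0, 0, 0],
    [0, 0, 0.1, 0, 0, 0, 0],
    [0, 0.0375, 0.125, 0, 0, 0, 0],
    [-0.0063, 0.1, 0.125, 0, 0, 0, 0],
    [-0.0125, 0.1625, 0.125, 0, 0, 0, 0],
    [-0.0188, 0.225, 0.125, 0, 0, 0, 0],
    [-0.025, 0.2875, 0.125, 0, 0, 0, 0],
    [-0.0313, 0.35, 0.125, 0, 0, 0, 0],
  ],
)

```text
clock: 3.9
tcp_pos: [0.4362, -0.0306, 0.1512]
eef_rot: [3.085, 0.59, 0.0]
ft_force: [1.0, 0.6, -0.7]
gripper_width: 0.0383
gripper_force: 60.5
```

Converted, -9 cm / 80 = -0.1125, 8.7 cm / 80 = 0.1088.

drive_tool(
  motion=[
    [-0.005, 0.05, 0, 0, 0, 0, 0],
    [-0.0075, 0.0875, 0, 0, 0, 0, 0],
    [-0.0088, 0.1088, 0, 0, 0, 0, 0],
    [-0.0088, 0.1088, -0.0375, 0, 0, 0, 0],
    [-0.0088, 0.1088, -0.075, 0, 0, 0, 0],
    [-0.0088, 0.1088, -0.1, 0, 0, 0, 0],
    [-0.0088, 0.1088, -0.1125, 0, 0, 0, 0],
    [-0.0088, 0.1088, -0.1125, 0, 0, 0, 0],
  ],
)

```text
clock: 4.9
tcp_pos: [0.4292, 0.0548, 0.0608]
eef_rot: [-3.085, -0.59, 0.002]
ft_force: [0.2, 0.1, -0.5]
gripper_width: 0.0379
gripper_force: 60.5
```

Converted, -2.4 cm / 80 = -0.03, -2 cm / 80 = -0.025.

drive_tool(
  motion=[
    [0, 0, -0.015, 0, 0, 0, 0],
    [0, 0, -0.025, 0, 0, 0, 0],
    [0, 0, -0.03, 0, 0, 0, 0],
    [0, 0, -0.03, 0, 0, 0, 0],
  ],
)

```text
clock: 5.4
tcp_pos: [0.4295, 0.0548, 0.037]
eef_rot: [-3.086, -0.59, 0.001]
ft_force: [0.2, 0.4, -1.7]
gripper_width: 0.0384
gripper_force: 60.5
```

Converted, 6 cm / 80 = 0.075, 3 cm / 80 = 0.0375.

drive_tool(
  motion=[
    [0, 0, -0.0013, 0, 0, 0, 0],
    [0, 0, -0.0013, 0, 0, 0, 0],
    [0, 0, -0.0013, 0, 0, 0, 1],
    [0, 0, -0.0013, 0, 0, 0, 1],
    [0, 0, -0.0013, 0, 0, 0, 1],
    [0, 0, -0.0013, 0, 0, 0, 1],
    [0, 0, 0.0375, 0, 0, 0, 1],
    [0, 0, 0.075, 0, 0, 0, 1],
  ],
)

```text
clock: 6.4
tcp_pos: [0.4292, 0.0548, 0.0976]
eef_rot: [-3.085, -0.59, 0.002]
ft_force: [0.4, -0.1, 0.7]
gripper_width: 0.0851
gripper_force: 0.0
```

Converted, 13.8 cm / 80 = 0.1725, 1.5 cm / 80 = 0.0188.

drive_tool(
  motion=[
    [0.0063, 0.0563, 0.025, 0, 0, 0, 1],
    [0.0125, 0.1125, 0.025, 0, 0, 0, 1],
    [0.0188, 0.1725, 0.025, 0, 0, 0, 1],
    [0.0188, 0.1725, 0.025, 0, 0, 0, 1],
    [0.0188, 0.1725, -0.025, 0, 0, 0, 1],
    [0.0188, 0.1725, -0.0625, 0, 0, 0, 1],
    [0.0188, 0.1725, -0.0825, 0, 0, 0, 1],
    [0.0188, 0.1725, -0.0825, 0, 0, 0, 1],
  ],
)

```text
clock: 7.4
tcp_pos: [0.4438, 0.1917, 0.0302]
eef_rot: [3.085, 0.589, -0.005]
ft_force: [-0.3, 0.3, -0.3]
gripper_width: 0.0855
gripper_force: 0.0
```

Converted, 5 cm / 80 = 0.0625, 2 cm / 80 = 0.025.

drive_tool(
  motion=[
    [0, 0, 0, 0, 0, 0, 0],
    [0, 0, 0, 0, 0, 0, 0],
    [0, 0, 0, 0, 0, 0, 0],
    [0, 0, 0, 0, 0, 0, 0],
    [0, 0, 0, 0, 0, 0, 0],
    [0, 0, 0.025, 0, 0, 0, 0],
    [0, 0, 0.0625, 0, 0, 0, 0],
    [0, 0, 0.0625, 0, 0, 0, 0],
  ],
)

```text
clock: 8.4
tcp_pos: [0.4468, 0.1939, 0.0834]
eef_rot: [-3.085, -0.59, -0.009]
ft_force: [-0.3, -0.5, -1.1]
gripper_width: 0.038
gripper_force: 60.3
```

Converted, 16.7 cm / 80 = 0.2088, -13.8 cm / 80 = -0.1725.

drive_tool(
  motion=[
    [0, 0, 0.0375, 0, 0, 0, 0],
    [0.0375, -0.0313, 0.05, 0, 0, 0, 0],
    [0.0875, -0.0725, 0.05, 0, 0, 0, 0],
    [0.1375, -0.1138, 0.05, 0, 0, 0, 0],
    [0.1813, -0.15, 0.05, 0, 0, 0, 0],
    [0.2088, -0.1725, 0.05, 0, 0, 0, 0],
    [0.2088, -0.1725, 0.0125, 0, 0, 0, 0],
    [0.2088, -0.1725, -0.0188, 0, 0, 0, 0],
  ],
)

```text
clock: 9.4
tcp_pos: [0.611, 0.0539, 0.0639]
eef_rot: [3.086, 0.588, -0.004]
ft_force: [0.5, -0.6, -0.6]
gripper_width: 0.0385
gripper_force: 60.4
```

Converted, -3.1 cm / 80 = -0.0388, -2.9 cm / 80 = -0.0363.

drive_tool(
  motion=[
    [0, 0, -0.015, 0, 0, 0, 0],
    [0, 0, -0.0275, 0, 0, 0, 0],
    [0, 0, -0.0363, 0, 0, 0, 0],
    [0, 0, -0.0388, 0, 0, 0, 0],
    [0, 0, -0.0388, 0, 0, 0, 0],
  ],
)

```text
clock: 10.02
tcp_pos: [0.6125, 0.0551, 0.0367]
eef_rot: [3.085, 0.59, 0.002]
ft_force: [-1.5, 0.9, 3.4]
gripper_width: 0.0379
gripper_force: 60.7
```

Converted, -9 cm / 80 = -0.1125, 8 cm / 80 = 0.1.

drive_tool(
  motion=[
    [0, 0, 0, 0, 0, 0, 1],
    [0, 0, 0, 0, 0, 0, 1],
    [0, 0, 0, 0, 0, 0, 1],
    [0, 0, 0, 0, 0, 0, 1],
    [0, 0, 0.05, 0, 0, 0, 1],
    [0, 0, 0.1, 0, 0, 0, 1],
    [-0.0563, -0.0375, 0.1, 0, 0, 0, 1],
    [-0.1125, -0.075, 0.1, 0, 0, 0, 1],
  ],
)

```text
clock: 11.02
tcp_pos: [0.5218, -0.0053, 0.1162]
eef_rot: [3.085, 0.592, 0.004]
ft_force: [-0.1, -1.5, 0.9]
gripper_width: 0.0857
gripper_force: 0.0
```

Converted, -8.5 cm / 80 = -0.1063, -7 cm / 80 = -0.0875.

drive_tool(
  motion=[
    [-0.0563, -0.0375, 0, 0, 0, 0, 1],
    [-0.1063, -0.07, 0, 0, 0, 0, 1],
    [-0.1063, -0.07, 0, 0, 0, 0, 1],
    [-0.1063, -0.07, -0.05, 0, 0, 0, 1],
    [-0.1063, -0.07, -0.0875, 0, 0, 0, 1],
    [-0.1063, -0.07, -0.1063, 0, 0, 0, 1],
    [-0.1063, -0.07, -0.1063, 0, 0, 0, 1],
  ],
)

```text
clock: 11.9
tcp_pos: [0.4368, -0.0604, 0.0296]
eef_rot: [-3.084, -0.591, 0.002]
ft_force: [-0.7, 0.3, 0.2]
gripper_width: 0.086
gripper_force: 0.0
```

Converted, 11 cm / 80 = 0.1375, 7 cm / 80 = 0.0875.

drive_tool(
  motion=[
    [0, 0, 0, 0, 0, 0, 0],
    [0, 0, 0, 0, 0, 0, 0],
    [0, 0, 0, 0, 0, 0, 0],
    [0, 0, 0, 0, 0, 0, 0],
    [0, 0, 0, 0, 0, 0, 0],
    [0, 0, 0.0375, 0, 0, 0, 0],
    [0, 0, 0.0875, 0, 0, 0, 0],
    [0, 0, 0.1375, 0, 0, 0, 0],
  ],
)

```text
clock: 12.9
tcp_pos: [0.4362, -0.0611, 0.1412]
eef_rot: [-3.085, -0.59, 0.001]
ft_force: [0.3, -1.1, -0.2]
gripper_width: 0.0383
gripper_force: 60.4
```

Converted, -25.9 cm / 80 = -0.3238, -24.5 cm / 80 = -0.3063.

drive_tool(
  motion=[
    [0.0188, -0.0288, 0, 0, 0, 0, 0],
    [0.0563, -0.0863, 0, 0, 0, 0, 0],
    [0.0938, -0.1438, 0, 0, 0, 0, 0],
    [0.1313, -0.2013, 0, 0, 0, 0, 0],
    [0.1688, -0.2588, 0, 0, 0, 0, 0],
    [0.2, -0.3063, 0, 0, 0, 0, 0],
    [0.2113, -0.3238, 0, 0, 0, 0, 0],
    [0.2113, -0.3238, 0, 0, 0, 0, 0],
  ],
)

```text
clock: 13.9
tcp_pos: [0.6053, -0.322, 0.1396]
eef_rot: [3.086, 0.586, -0.001]
ft_force: [0.1, 0.5, -1.0]
gripper_width: 0.0384
gripper_force: 60.4
```

drive_tool(
  motion=[
    [0, 0.0025, -0.0375, 0, 0, 0, 0],
    [0, 0.0025, -0.075, 0, 0, 0, 0],
    [0, 0.0025, -0.1, 0, 0, 0, 0],
    [0, 0.0025, -0.1175, 0, 0, 0, 0],
    [0, 0.0025, -0.1275, 0, 0, 0, 0],
    [0, 0.0025, -0.13, 0, 0, 0, 0],
    [0, 0.0025, -0.13, 0, 0, 0, 0],
  ],
)

```text
clock: 14.78
tcp_pos: [0.6064, -0.3185, 0.037]
eef_rot: [3.085, 0.59, 0.002]
ft_force: [0.7, 0.2, -0.4]
gripper_width: 0.038
gripper_force: 60.4
```

Converted, 7 cm / 80 = 0.0875, 4 cm / 80 = 0.05.

drive_tool(
  motion=[
    [0, 0, -0.0013, 0, 0, 0, 0],
    [0, 0, -0.0025, 0, 0, 0, 0],
    [0, 0, -0.0025, 0, 0, 0, 1],
    [0, 0, -0.0025, 0, 0, 0, 1],
    [0, 0, -0.0025, 0, 0, 0, 1],
    [0, 0, -0.0025, 0, 0, 0, 1],
    [0, 0, 0.05, 0, 0, 0, 1],
    [0, 0, 0.0875, 0, 0, 0, 1],
  ],
)

```text
clock: 15.78
tcp_pos: [0.6061, -0.3183, 0.1074]
eef_rot: [3.085, 0.59, 0.001]
ft_force: [0.3, -0.7, 0.8]
gripper_width: 0.0855
gripper_force: 0.0
```

Converted, 11.4 cm / 80 = 0.1425, 8 cm / 80 = 0.1.

drive_tool(
  motion=[
    [-0.0063, 0.05, 0.0063, 0, 0, 0, 1],
    [-0.0125, 0.1, 0.0063, 0, 0, 0, 1],
    [-0.0225, 0.1425, 0.0063, 0, 0, 0, 1],
    [-0.0225, 0.1425, 0.0063, 0, 0, 0, 1],
    [-0.0225, 0.1425, -0.05, 0, 0, 0, 1],
    [-0.0225, 0.1425, -0.0813, 0, 0, 0, 1],
    [-0.0225, 0.1425, -0.0938, 0, 0, 0, 1],
    [-0.0225, 0.1425, -0.0938, 0, 0, 0, 1],
  ],
)

```text
clock: 16.77
tcp_pos: [0.5876, -0.205, 0.0308]
eef_rot: [-3.086, -0.588, 0.001]
ft_force: [-0.2, -0.6, 0.6]
gripper_width: 0.0854
gripper_force: 0.0
```

Converted, 12 cm / 80 = 0.15, 7.5 cm / 80 = 0.0938.

drive_tool(
  motion=[
    [0, 0, 0, 0, 0, 0, 0],
    [0, 0, 0, 0, 0, 0, 0],
    [0, 0, 0, 0, 0, 0, 0],
    [0, 0, 0, 0, 0, 0, 0],
    [0, 0, 0, 0, 0, 0, 0],
    [0, 0, 0.0375, 0, 0, 0, 0],
    [0, 0, 0.0938, 0, 0, 0, 0],
    [0, 0, 0.15, 0, 0, 0, 0],
  ],
)

```text
clock: 17.77
tcp_pos: [0.5868, -0.2038, 0.1514]
eef_rot: [-3.084, -0.59, 0.003]
ft_force: [1.8, -1.1, -0.7]
gripper_width: 0.0381
gripper_force: 60.3
```

Converted, 36 cm / 80 = 0.45, 31 cm / 80 = 0.3875.

drive_tool(
  motion=[
    [0, 0.025, 0, 0, 0, 0, 0],
    [0.0013, 0.075, 0, 0, 0, 0, 0],
    [0.0025, 0.1375, 0, 0, 0, 0, 0],
    [0.0038, 0.2, 0, 0, 0, 0, 0],
    [0.005, 0.2625, 0, 0, 0, 0, 0],
    [0.0063, 0.325, 0, 0, 0, 0, 0],
    [0.0063, 0.3875, 0, 0, 0, 0, 0],
    [0.0075, 0.45, 0, 0, 0, 0, 0],
  ],
)

```text
clock: 18.77
tcp_pos: [0.5917, 0.1578, 0.1492]
eef_rot: [-3.085, -0.592, 0.006]
ft_force: [0.5, -0.2, -0.3]
gripper_width: 0.0383
gripper_force: 60.3
```

Converted, 17.2 cm / 80 = 0.215, 16.6 cm / 80 = 0.2075.

drive_tool(
  motion=[
    [0, 0.0625, 0, 0, 0, 0, 0],
    [0.0013, 0.125, 0, 0, 0, 0, 0],
    [0.0025, 0.175, 0, 0, 0, 0, 0],
    [0.0038, 0.2075, 0, 0, 0, 0, 0],
    [0.0038, 0.215, 0, 0, 0, 0, 0],
    [0.0038, 0.215, 0, 0, 0, 0, 0],
  ],
)

```text
clock: 19.52
tcp_pos: [0.5958, 0.3272, 0.1499]
eef_rot: [3.084, 0.591, -0.004]
ft_force: [-0.3, -0.8, -0.7]
gripper_width: 0.0382
gripper_force: 60.3
```

Converted, -11.5 cm / 80 = -0.1438, -11.2 cm / 80 = -0.14.

drive_tool(
  motion=[
    [0, 0, -0.05, 0, 0, 0, 0],
    [0, 0, -0.0875, 0, 0, 0, 0],
    [0, 0, -0.1125, 0, 0, 0, 0],
    [0, 0, -0.13, 0, 0, 0, 0],
    [0, 0, -0.14, 0, 0, 0, 0],
    [0, 0, -0.1438, 0, 0, 0, 0],
    [0, 0, -0.1438, 0, 0, 0, 0],
  ],
)

```text
clock: 20.4
tcp_pos: [0.5975, 0.3284, 0.0372]
eef_rot: [-3.085, -0.59, -0.003]
ft_force: [0.1, -1.2, 0.5]
gripper_width: 0.0383
gripper_force: 60.4
```

Converted, 10 cm / 80 = 0.125, 5 cm / 80 = 0.0625.

drive_tool(
  motion=[
    [0, 0, -0.0013, 0, 0, 0, 0],
    [0, 0, -0.0013, 0, 0, 0, 0],
    [0, 0, -0.0013, 0, 0, 0, 1],
    [0, 0, -0.0013, 0, 0, 0, 1],
    [0, 0, -0.0013, 0, 0, 0, 1],
    [0, 0, -0.0013, 0, 0, 0, 1],
    [0, 0, 0.0625, 0, 0, 0, 1],
    [0, 0, 0.125, 0, 0, 0, 1],
  ],
)

```text
clock: 21.4
tcp_pos: [0.5961, 0.3274, 0.1363]
eef_rot: [3.085, 0.59, -0.003]
ft_force: [1.2, 0.1, 0.4]
gripper_width: 0.0855
gripper_force: 0.0
```

Converted, 12 cm / 80 = 0.15, 9 cm / 80 = 0.1125.

drive_tool(
  motion=[
    [0, 0, 0.0625, 0, 0, 0, 1],
    [-0.0375, 0.05, 0.1125, 0, 0, 0, 1],
    [-0.075, 0.1, 0.1125, 0, 0, 0, 1],
    [-0.075, 0.15, 0.1125, 0, 0, 0, 1],
    [-0.075, 0.15, 0.1125, 0, 0, 0, 1],
  ],
)

```text
clock: 22.02
tcp_pos: [0.5333, 0.453, 0.2265]
eef_rot: [-3.08, -0.601, 0.001]
ft_force: [0.4, 0.1, 0.2]
gripper_width: 0.0852
gripper_force: 0.0
```

```bash
python3 - <<'E'
from h import *
import pickle
for n in("scene","top"):
    s=robot.snapshot(n); cv2.imwrite(f"pics/{n}9.png",s["img"]); pickle.dump(s,open(n+".pkl","wb"))
E
python3 - <<'E'
from m import *
top0={'Rb':(.6197,-.0713),'Rg':(.5832,.1899)}
tr={'o':(.5958,.3262),'b':(.6059,-.3194),'g':(.4308,.0547),'w':(.6128,.0554)}
s=S["top"]
R,t=P(s)
for k,c in {**tr,**top0}.items():
    z=.064 if len(k)==1 else .06
    q=R@np.array([*c,z])+t; u,v=s["fx"]*q[0]/q[2]+s["cx"],s["fy"]*q[1]/q[2]+s["cy"]
    m,ce,st=blob(s,(int(round(u)),int(round(v))))
    print(k,(u.round(),v.round()),st[4],"offset",(ray(s,*ce,z)[:2]-c).round(4),"depthz",pt(s,*ce)[2].round(4))
E
```

```text
o (np.float64(175.0), np.float64(217.0)) 152 offset [0.0024 0.0022] depthz 0.0654
b (np.float64(506.0), np.float64(205.0)) 182 offset [0.     0.0016] depthz 0.0603
g (np.float64(316.0), np.float64(299.0)) 152 offset [-0.0009  0.0012] depthz 0.064
w (np.float64(313.0), np.float64(205.0)) 157 offset [-0.0019 -0.0003] depthz 0.0618
Rb (np.float64(378.0), np.float64(201.0)) 149 offset [-0.0001  0.0002] depthz 0.0604
Rg (np.float64(245.0), np.float64(222.0)) 140 offset [-0. -0.] depthz 0.0624
```

View pics/top9.png

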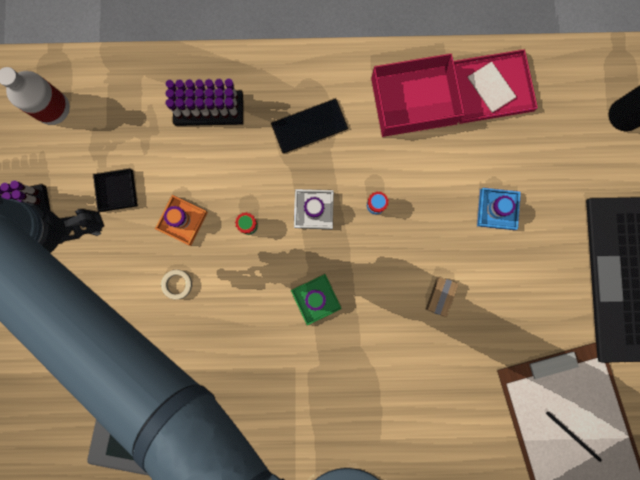

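View pics/scene9.png

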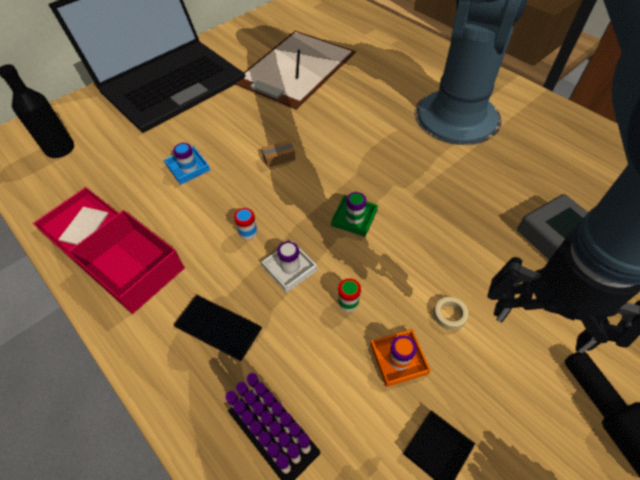

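Each purple-capped jar stands upright in the tray of its colour, within about 3 mm of centre, at top-view pixels (175,217), (506,205), (316,299) and (313,205). The red-capped jars have not moved, and the arm is clear of everything, so I hand in.

```bash
python3 -c "
from workcell import robot
print(robot.job_done())"
```

```text
the job is handed in; nothing more can be done
None
```

All four purple-capped jars stand upright in their matching trays, within about 3 mm of centre, the red-capped jars have not moved, and the job was handed in at about 22 s on the robot clock (the hand-in call returned no verdict).

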